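# Vent the air cylinder and half-draw its rod

## Robot

A 7-joint arm with a two-finger parallel gripper is mounted at the origin on the work surface; the furniture and walls round the work are solid. World frame = base frame: x ahead of the robot, y to its left, z up, the work surface at z = 0. Lengths are in m, angles in rad, forces in N, time in s.
With the tool pointing down it reaches from about 0.4 to 0.9 m from the base axis. Payload 5.6 kg.
Tool frame: the origin (TCP) lies between the finger pads; the fingertips stand 19 mm ahead of it and the grasp point (between the pads) is the TCP; z points along the fingers, y is the line along which they close (so a half turn about z gives the same grasp; the last joint's range is limited). The gripper opens to 92 mm and grips with 3 to 60 N. Pads are 20 mm wide; open, the fingers measure 128 mm over their backs; the gripper's body (75 mm by 189 mm) begins 69 mm behind the grasp point.
Start: joints at [1.246, 0.468, -0.012, 1.603, 0.006, 1.071, -0.056], TCP at [0.181, -0.624, 0.234] pointing down, gripper open.
Joint ranges: [-2.53, 2.53], [-0.31, 2.02], [-1.57, 1.55], [0.28, 2.44], [-1.29, 4.43], [0.15, 1.84], [-2.92, 2.92]. Speed limits (rad/s): [2.57, 2.57, 3.14, 3.14, 3.14, 3.14, 3.14].

## Interface

Orientations are given as a rotation vector (axis times angle).
In Python, from bench import state, get_image, close_job, outline_of gives the robot as it stands.
- The arm moves only by the shell command python3 -m creep 'ROWS' [FORCE]. ROWS is JSON, a list that holds one entry, the list of rows, each a list of 5 numbers: the shift along the tool's x, y, z normalised to -1 to 1, where 1 is 0.6 m, then the turn about the tool's z normalised to -1 to 1, where 1 is 180 degrees, then the opening, from 0 (shut) to 1 (fully open). A call has 1 to 20 rows; each row is the pose to reach, as a shift and turn from the pose commanded when the call began, along the tool's axes at that moment, turning the shorter way round; what a row does not reach only later rows make up. A row lasts 1/10 s, in which the tool goes at most 50 mm and 8.59 degrees, less where a joint would pass 70% of its speed; a pose out of reach is approached as far as the arm can. A call with a number of a shift or a turn outside -1 to 1 is refused whole. A call with a gripper value outside its range is refused whole. The fingers move at their own pace and stop on an object; FORCE is the grip in N (left out, the last holds). Time passes only in rows, so rows that repeat a pose let the fingers close. It gives the time, the measured TCP pose, the force, the opening and the grip force at its end, in the units of the state.
- state(): the state, without advancing time (a new reading comes with each control period).
- get_image(name): name is "scene" or "top" or "wrist"; returns a dict with "img" (420x560x3 uint8, red, green, blue), "camera_matrix" (3x3 intrinsics, pixels), "rvec" (rotation vector, rad) and "tvec" (3), from world to camera coordinates, as OpenCV has them; the wrist camera has in their place "mount" (4x4, takes a point from camera to tool coordinates, whose origin is the TCP and whose axes are the flange's). Camera axes: x right, y down, z forward; pixel columns grow to the right and rows downward; lengths in m; the calibration is good to about 2 mm. A picture is of the moment at which its call begins: read the wrist's pose just before it. There is no depth.
- close_job(): hands the job in; it is judged then, once.
Trained networks look in the newest picture that a camera, given by its name, has taken for a name from the list of things; names that differ only in an ending like _2 or _b are one class to them, and where a whole thing is asked for, a point or a joint stands for the part that bears it (a point fixed in the world has none). Each returns a list of dicts, best first, with "p" (0 to 1); they miss things now and then, are a little off and sometimes report something else, mostly with a low value. They report only what shows in the picture. A call takes as long as a camera call. They do not tell look-alikes from the thing itself.
- outline_of(target, camera): "region" (420x560 bool, what is visible of it) and "at" ([column, row] in pixels, amid what is visible of it).
The state is a dict: "t": time; "joint_positions": joint angles; "qd": joint speeds; "effort": joint torques, N m; "tcp_pos": TCP position; "orientation": TCP orientation; "force": force on the tool from outside, world axes, zero at the start; "ft_torque": the same for the moment, N m; "grip_width": finger opening in m; "finger_force": force on a finger pad.
Only numpy, scipy, OpenCV 4.12 (cv2) and the standard library are available. Lean on these libraries where they do the work, as an engineer would, in place of code of your own. Each camera call takes 0.05 s, during which the arm holds its last target. There are 200 camera calls.

## Task

Vent the small air cylinder on its stand and half-draw its rod: press the wide vent button right down and let it come up, then do the same with the narrow one, never both at once. Then take the rod by its knob and draw it straight out along its bore, about 40 mm, until the groove turned round the rod is level with the cylinder's mouth, and finish there still holding it in the gripper. Do not pull the rod right out, drag or lift the stand, or disturb the other things on the bench.

Things in the scene. Friction and masses are not known exactly. Their poses are not given: they have to be found in the camera images.
- stand: grey steel service stand, base plate 130 x 120 x 16 mm with two upright cheeks, 3.4 kg with the cylinder, stands loose on the bench; origin: centre of its underside, x away from the robot at yaw 0, z up
- barrel: round aluminium air cylinder, 51 mm diameter over its dark end caps, 100 mm long, fixed between the stand's cheeks and leaning 0.35 rad towards the stand's -x side; origin: centre of its lower end, z along the bore out of the mouth. The bore is 17 to 18 mm wide and 85 mm deep, open at the upper end only
- mouth (a point): centre of the cylinder's open upper end face, 100 mm along the barrel's z from its origin
- rod: steel rod standing loose in the bore, 16 mm diameter, 135 mm long with its knob, about 0.18 kg; origin: centre of its foot, z along it towards the knob. At the start its foot rests on the bottom of the bore and it slides back there by itself when let go; it slides freely but binds when pulled sideways
- knob (a point): middle of the dark round knob on the rod's top end: 28 mm diameter, 30 mm high, its underside 20 mm clear of the mouth at the start; the knob tops out about 170 mm above the bench at the start, the tallest thing near the work; grasp it across with the fingers along the rod
- groove (a point): centre of the 4 mm wide groove turned round the rod, 45.5 mm above its foot, 74.5 mm below the middle of the knob; at the start about 40 mm inside the bore
- valve_wide: vent valve fixed to the bench, aluminium block 56 x 50 x 36 mm, that carries the wide button; origin: centre of its underside
- valve_narrow: the other vent valve, the same block fixed to the bench, that carries the narrow button; the two valves may stand in either order
- vent_wide_top (a point): centre of the top of the wide black button (32 mm diameter) in its round dark housing (12 mm high on the block); 54 mm above the bench when up, 6 mm proud of the housing, flush when fully down; it moves with the button
- vent_narrow_top (a point): centre of the top of the narrow black button (18 mm diameter), in a like housing at the same heights; it moves with the button
- vent_wide (a joint): wide button, 0 up, 0.006 m fully down; springs up by itself, 4 N fully down
- vent_narrow (a joint): narrow button, 0 up, 0.006 m fully down; springs up by itself, 4 N fully down
- oil_can: oil can with a long spout, 70 mm diameter, 120 mm high, to be left alone; origin: centre of its underside
- grease_tin: round tin, 70 mm diameter, 46 mm high, to be left alone; origin: centre of its underside
- tape_roll: roll of masking tape lying flat, 91 mm diameter, 24 mm high, to be left alone; origin: centre of its underside
There are look-alikes about, which are no part of the job. There is more than one size of the stand; the job needs the larger.

How it is judged:
By the outcome, as a careful person would: the job done as asked, in the order asked, and still so for the second after the job is handed in, while the arm keeps its last pose, push and grip.
It also fails if it takes over 58 s, if anything falls off the work surface, if the arm or the gripper's body presses on something with over 40 N, if the wrist force passes 120 N, or if a joint passes its speed limit or range.

## Working session

There is one attempt and no reset: what is moved stays moved. The work goes in short steps, Python scripts to look and compute and a shell command to move; the robot and the scene stay as the last step left them, time stands still between calls to the robot, and variables do not carry over. Pictures are saved under pics/ and viewed, at most 10 in all, crops included, and the job is handed in when it is done.

```bash
mkdir -p pics; ls; python3 - <<'E'
from bench import *
import cv2
s=state(); print(s)
for n in("scene","top"):
    g=get_image(n); cv2.imwrite(f"pics/{n}0.png",g["img"][:,:,::-1]); print(n,g["camera_matrix"],g["rvec"],g["tvec"])
    for t in("stand","barrel","knob","valve_wide","vent_wide_top","vent_narrow_top","rod","oil_can"):
        print(t,[(round(d["p"],2),[round(float(v),1) for v in d["at"]],int(d["region"].sum())) for d in outline_of(t,n)])
print(get_image("wrist")["mount"], state()["t"])
E
```

```text
pics
{'t': 0.0, 'joint_positions': array([ 1.24601386,  0.46843252, -0.01161674,  1.60360828,  0.00603088,
        1.07140317, -0.05630726]), 'qd': array([ 0.00068804,  0.00185221, -0.00049624,  0.0008696 , -0.00086023,
        0.00100089,  0.00091389]), 'effort': array([ 7.42456050e-04, -5.20567560e+01, -1.19900506e-02, -2.43751824e+01,
       -5.66385209e-02,  1.72014046e-02,  1.59388751e-04]), 'tcp_pos': array([ 0.18052605, -0.62385533,  0.23261078]), 'orientation': array([-3.10871786e+00, -4.40842499e-01,  6.26988670e-04]), 'force': array([ 0.31283934,  0.00397875, -0.15267502]), 'ft_torque': array([0.02745289, 0.01322626, 0.00413134]), 'finger_force': 0.0, 'grip_width': 0.09185564195530858}
scene [[536.87233014   0.         280.4003746 ]
 [  0.         536.87233014 214.13019174]
 [  0.           0.           1.        ]] [ 0.77575648 -2.27817805  1.43285246] [0.3538949  0.18998097 1.22477549]
stand [(0.82, [211.7, 256.5], 2304), (0.78, [299.7, 332.8], 1868)]
barrel [(0.81, [211.7, 229.4], 453), (0.66, [299.8, 309.2], 603), (0.4, [211.0, 257.3], 2342)]
knob [(0.72, [213.7, 212.9]
[... 502 characters left out ...]
stand [(0.95, [241.5, 156.0], 2243), (0.92, [193.0, 294.9], 1264)]
barrel [(0.66, [234.7, 148.4], 355), (0.56, [184.4, 299.2], 261)]
knob [(0.45, [232.8, 156.2], 121)]
valve_wide [(0.8, [383.9, 173.5], 547), (0.39, [322.4, 175.5], 491), (0.19, [231.9, 157.9], 157)]
vent_wide_top [(0.29, [230.1, 160.3], 142)]
vent_narrow_top [(0.44, [323.5, 171.8], 52)]
rod [(0.74, [230.5, 160.1], 169)]
oil_can [(0.83, [313.1, 121.3], 603)]
[[ 2.55676343e-04 -9.72165777e-01 -2.34293910e-01  6.37635817e-02]
 [ 9.99999834e-01  3.69655536e-04 -4.42564475e-04  1.89348827e-03]
 [ 5.16854078e-04 -2.34293758e-01  9.72165710e-01 -1.49065171e-01]
 [ 0.00000000e+00  0.00000000e+00  0.00000000e+00  1.00000000e+00]] 0.95
```

View pics/scene0.png

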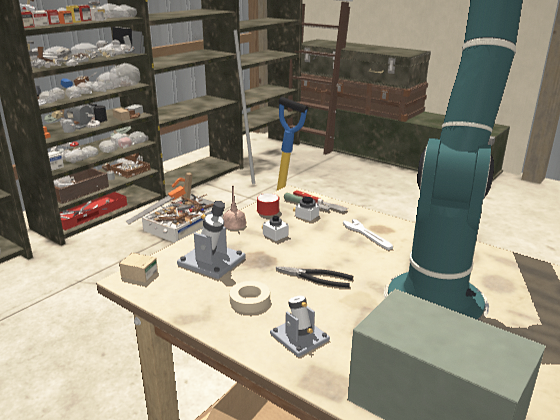

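View pics/top0.png

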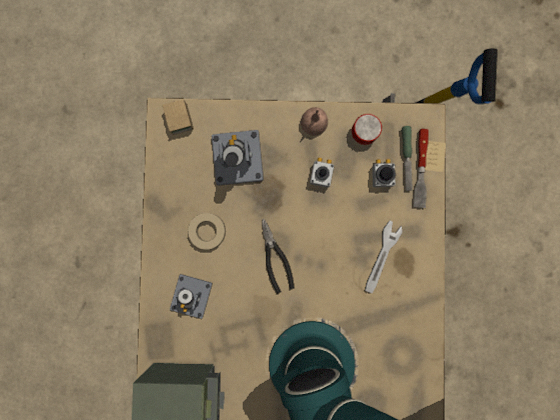

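```bash
cat > h.py <<'E'
import numpy as np, cv2
from scipy.spatial.transform import Rotation as R
def cam(g,s=None):
    K=np.array(g["camera_matrix"],float)
    if "mount" in g:
        T=np.eye(4); T[:3,:3]=R.from_rotvec(s["orientation"]).as_matrix(); T[:3,3]=s["tcp_pos"]
        W=np.linalg.inv(T@np.array(g["mount"])); return K@W[:3]
    return K@np.c_[cv2.Rodrigues(np.array(g["rvec"]))[0],np.array(g["tvec"])]
def tri(Ps,uvs):
    A=np.vstack([[u*P[2]-P[0],v*P[2]-P[1]] for P,(u,v) in zip(Ps,uvs)])
    A=A/np.linalg.norm(A[:,:3],axis=1)[:,None]
    return np.linalg.lstsq(A[:,:3],-A[:,3],rcond=None)[0]
def atz(P,uv,z):
    A=np.array([uv[0]*P[2]-P[0],uv[1]*P[2]-P[1]]); b=-A[:,3]-A[:,2]*z
    return np.linalg.solve(A[:,:2],b)
def proj(P,X):
    q=P@np.append(X,1); return q[:2]/q[2]
E
python3 - <<'E'
from bench import *; from h import *
ga=get_image("scene"); gb=get_image("top"); Pa,Pb=cam(ga),cam(gb)
for n,a,b,z in(("narrow",(275,219),(321,172),.054),("wide",(307,200),(385,173),.054),("knob",(216,206),(233,156),.16)):
    print(n,tri([Pa,Pb],[a,b]),atz(Pa,a,z),atz(Pb,b,z))
a=cv2.resize(ga["img"][185:285,165:335],None,fx=4.7,fy=4.7,interpolation=2)
cv2.imwrite("pics/a1.png",a[:,:,::-1])
b=cv2.resize(gb["img"][115:215,200:410][:, :],None,fx=3.8,fy=3.8,interpolation=2)
cv2.imwrite("pics/b1.png",b[:,:,::-1])
E
```

```text
narrow [ 0.47333109 -0.01083126  0.05187919] [ 0.47054881 -0.00751747] [ 0.47316365 -0.0105744 ]
wide [ 0.47437048 -0.16559369  0.05363444] [ 0.47405673 -0.16481573] [ 0.47417124 -0.16561766]
knob [0.49107494 0.19264084 0.16007117] [0.4931174  0.19310912] [0.4896623  0.19148922]
```

View pics/b1.png

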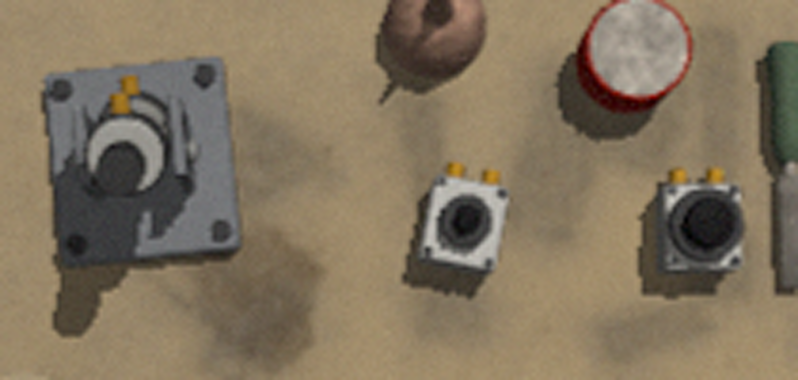

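```bash
cat > go.py <<'E'
import sys; from bench import *; from h import *
s=state(); M=R.from_rotvec(s["orientation"]).as_matrix()
print("t",s["t"],"tcp",s["tcp_pos"].round(4),"zaxis",M[:,2].round(4),"yaw",np.arctan2(M[1,0],M[0,0]).round(4),"w",round(float(s["grip_width"]),4),"F",s["force"].round(1))
a=[float(v) for v in sys.argv[1:]]
for i in range(0,len(a),3): print((M.T@(np.array(a[i:i+3])-s["tcp_pos"])/.6).round(4))
E
python3 go.py 0.44 -0.166 0.2
```

```text
t 1.05 tcp [ 0.1807 -0.6244  0.2336] zaxis [ 0.e+00 -1.e-04 -1.e+00] yaw 0.2817 w 0.0919 F [ 0.1 -1.   0. ]
[ 0.6275 -0.6138  0.056 ]
```

```bash
python3 -m creep '[[[0.6275,-0.6138,0.056,0.056,0],[0.6275,-0.6138,0.056,0.056,0],[0.6275,-0.6138,0.056,0.056,0],[0.6275,-0.6138,0.056,0.056,0],[0.6275,-0.6138,0.056,0.056,0],[0.6275,-0.6138,0.056,0.056,0],[0.6275,-0.6138,0.056,0.056,0],[0.6275,-0.6138,0.056,0.056,0],[0.6275,-0.6138,0.056,0.056,0],[0.6275,-0.6138,0.056,0.056,0],[0.6275,-0.6138,0.056,0.056,0],[0.6275,-0.6138,0.056,0.056,0],[0.6275,-0.6138,0.056,0.056,0],[0.6275,-0.6138,0.056,0.056,0],[0.6275,-0.6138,0.056,0.056,0],[0.6275,-0.6138,0.056,0.056,0]]]' 20
cat > w.py <<'E'
import sys; from bench import *; from h import *
s=state(); g=get_image("wrist"); P=cam(g,s); np.save(f"P{sys.argv[1]}.npy",P)
cv2.imwrite(f"pics/w{sys.argv[1]}.png",g["img"][:,:,::-1])
print(s["tcp_pos"])
for t,z in(("vent_wide_top",.054),("vent_narrow_top",.054),("knob",.158)):
    for d in outline_of(t,"wrist"):
        if d["p"]>.15: print(t,round(d["p"],2),np.round(d["at"],1),d["region"].sum(),atz(P,d["at"],z).round(4))
E
python3 w.py 1
```

```text
t: 2.65
tcp_pos: [0.4395, -0.1671, 0.2]
orientation: [3.137, 0.162, -0.0]
force: [-1.2, -0.0, -0.5]
grip_width: 0.0006
finger_force: 0.0
[ 0.4394986  -0.1670757   0.20001262]
vent_wide_top 0.63 [282.9 165.7] 1145 [ 0.4726 -0.1683]
vent_narrow_top 0.65 [102.6 144.6] 432 [ 0.4745 -0.0181]
```

View pics/w1.png

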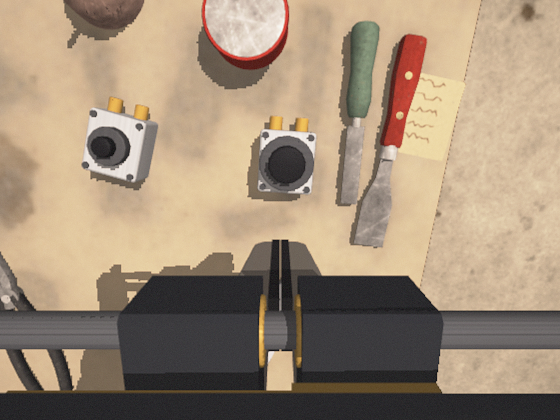

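```bash
python3 - <<'E'
from h import *
from bench import *
P=np.load("P1.npy"); T=cam(get_image("top")); S=cam(get_image("scene"))
for a,b,c in(((288,161),(386.3,172.8),(307,200)),((103,146),(321.9,171.8),(275,218.5))): print(atz(P,a,.054),atz(T,b,.054),tri([P,T],[a,b]),tri([P,T,S],[a,b,c]))
E
python3 go.py .475 -.167 .085 .475 -.167 .065 .475 -.167 .12 .475 -.014 .12
```

```text
[ 0.47698565 -0.17211431] [ 0.47472845 -0.16875859] [ 0.47617402 -0.17211503  0.04099427] [ 0.47651513 -0.17060938  0.05076786]
[ 0.47338992 -0.01842757] [ 0.47369971 -0.01274664] [ 0.47366464 -0.01391227  0.04565472] [ 0.47419243 -0.01449381  0.05054377]
t 2.95 tcp [ 0.4399 -0.1661  0.2   ] zaxis [-0.e+00 -1.e-04 -1.e+00] yaw 0.1055 w 0.0005 F [ 0.6 -0.  -0.6]
[0.058  0.0076 0.1916]
[0.058  0.0076 0.225 ]
[0.058  0.0076 0.1333]
[ 0.0848 -0.2459  0.1333]
```

```bash
python3 -m creep '[[[0.058,0.011,0.05,0,0],[0.058,0.011,0.1,0,0],[0.058,0.011,0.15,0,0],[0.058,0.011,0.18,0,0],[0.058,0.011,0.195,0,0],[0.058,0.011,0.205,0,0],[0.058,0.011,0.21,0,0],[0.058,0.011,0.214,0,0],[0.058,0.011,0.217,0,0],[0.058,0.011,0.22,0,0],[0.058,0.011,0.22,0,0],[0.058,0.011,0.22,0,0]]]'; python3 go.py
```

```text
t: 4.15
tcp_pos: [0.4755, -0.1688, 0.071]
orientation: [3.136, 0.166, 0.0]
force: [-8.2, 3.3, 25.5]
grip_width: 0.0006
finger_force: 13.2
t 4.15 tcp [ 0.4755 -0.1688  0.071 ] zaxis [ 3.0e-04 -1.2e-03 -1.0e+00] yaw 0.1058 w 0.0006 F [-8.2  3.3 25.5]
```

```bash
python3 - <<'E'
from bench import *; import cv2
c=lambda n,a:cv2.resize(get_image(n)["img"][a[0]:a[1],a[2]:a[3]],(400,400),interpolation=2)
cv2.imwrite("pics/c2.png",cv2.hconcat([c("scene",(165,245,265,345)),c("top",(130,210,345,425))])[:,:,::-1])
for i in range(3): get_image("wrist"); s=state(); print(s["tcp_pos"],s["force"],s["ft_torque"])
E
```

```text
[ 0.47545172 -0.16877484  0.07097665] [-8.8851923   3.30251683 26.56749321] [0.80814677 2.19490999 0.01614536]
[ 0.47542426 -0.16882288  0.07096839] [-8.67436952  3.12883791 27.22844823] [ 0.8152913   2.19514399 -0.03061257]
[ 0.47543071 -0.16882358  0.07098659] [-8.97133193  2.99808403 26.96234732] [0.88295749 2.19847005 0.01560798]
```

View pics/c2.png

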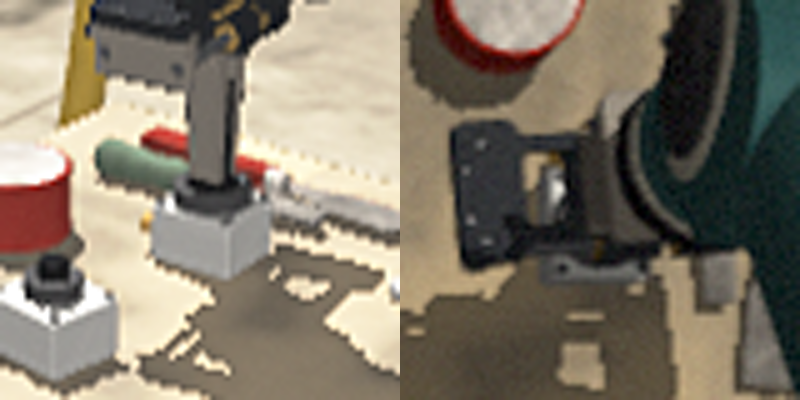

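```bash
python3 -m creep '[[[0,0,-0.003,0,0],[0,0,-0.003,0,0]]]';python3 -m creep '[[[0,0,-0.003,0,0],[0,0,-0.003,0,0]]]';python3 -m creep '[[[0,0,-0.003,0,0],[0,0,-0.003,0,0]]]';python3 -m creep '[[[0,0,-0.003,0,0],[0,0,-0.003,0,0]]]';python3 -m creep '[[[0,0,-0.003,0,0],[0,0,-0.003,0,0]]]'
```

```text
t: 4.6
tcp_pos: [0.4757, -0.169, 0.0713]
orientation: [3.136, 0.166, 0.002]
force: [-4.1, 1.4, 10.3]
grip_width: 0.0004
finger_force: 5.6
t: 4.8
tcp_pos: [0.4757, -0.169, 0.0724]
orientation: [3.137, 0.166, 0.002]
force: [-2.5, 0.9, 3.3]
grip_width: 0.0002
finger_force: 1.7
t: 5.0
tcp_pos: [0.4757, -0.169, 0.0737]
orientation: [3.137, 0.166, 0.002]
force: [-1.0, 1.2, 3.6]
grip_width: 0.0008
finger_force: 1.4
t: 5.2
tcp_pos: [0.4757, -0.169, 0.0754]
orientation: [3.137, 0.166, 0.001]
force: [0.0, 0.6, 2.3]
grip_width: 0.0006
finger_force: 1.0
t: 5.4
tcp_pos: [0.4757, -0.169, 0.0771]
orientation: [3.137, 0.166, 0.001]
force: [-0.4, 0.8, 0.9]
grip_width: 0.0003
finger_force: 0.6
```

```bash
python3 -m creep '[[[0,0,-0.03,0,0],[0,0,-0.07,0,0],[0,0,-0.07,0,0]]]'; python3 go.py .4735 -.0135 .12 .4735 -.0135 .085 .4735 -.0135 .069
```

```text
t: 5.7
tcp_pos: [0.4769, -0.1694, 0.1211]
orientation: [3.135, 0.166, 0.006]
force: [0.4, -0.3, 0.1]
grip_width: 0.0001
finger_force: 0.0
t 5.7 tcp [ 0.4769 -0.1694  0.1211] zaxis [ 0.0042 -0.0015 -1.    ] yaw 0.1057 w 0.0001 F [ 0.4 -0.3  0.1]
[ 0.0218 -0.2589  0.0014]
[ 0.0216 -0.259   0.0597]
[ 0.0215 -0.2591  0.0864]
```

```bash
python3 w.py 2
```

```text
[ 0.47686274 -0.16935051  0.12109372]
vent_wide_top 0.93 [275.3 230.1] 1308 [ 0.477  -0.1686]
vent_wide_top 0.74 [50.4 20.1] 4547 [ 0.5857 -0.0306]
vent_narrow_top 0.69 [ 41.  208.1] 810 [ 0.4758 -0.0199]
```

```bash
python3 -m creep '[[[0.021,-0.2575,0.002,0,0],[0.021,-0.2575,0.002,0,0],[0.021,-0.2575,0.002,0,0],[0.021,-0.2575,0.002,0,0],[0.021,-0.2575,0.002,0,0],[0.021,-0.2575,0.002,0,0]]]'; python3 w.py 3; python3 go.py
```

```text
t: 6.5
tcp_pos: [0.4712, -0.0151, 0.1171]
orientation: [3.137, 0.164, -0.002]
force: [-0.4, 0.3, -0.6]
grip_width: 0.0001
finger_force: 0.0
[ 0.47118086 -0.01506825  0.11712574]
vent_wide_top 0.65 [514.3 251.4] 2132 [ 0.4741 -0.1677]
vent_wide_top 0.49 [280.  226.4] 591 [ 0.4749 -0.0169]
vent_narrow_top 0.59 [278.5 223.1] 629 [ 0.477  -0.0157]
knob 0.7 [511.8 252.1] 2197 [ 0.5038 -0.0898]
t 6.7 tcp [ 0.4715 -0.0155  0.1175] zaxis [-4.e-04 -4.e-04 -1.e+00] yaw 0.103 w 0.0003 F [ 0.6  0.1 -0.2]
```

```bash
python3 -m creep '[[[0.005,0,0.03,0,0],[0.005,0,0.05,0,0],[0.005,0,0.06,0,0],[0.005,0,0.066,0,0],[0.005,0,0.07,0,0],[0.005,0,0.074,0,0],[0.005,0,0.078,0,0],[0.005,0,0.081,0,0],[0.005,0,0.081,0,0],[0.005,0,0.081,0,0]]]'; python3 -m creep '[[[0,0,-0.005,0,0],[0,0,-0.005,0,0]]]'; python3 -m creep '[[[0,0,-0.004,0,0],[0,0,-0.004,0,0]]]';python3 -m creep '[[[0,0,-0.004,0,0],[0,0,-0.004,0,0]]]'
```

```text
t: 7.7
tcp_pos: [0.4743, -0.0137, 0.071]
orientation: [3.136, 0.166, -0.001]
force: [-7.7, -0.2, 22.3]
grip_width: 0.0005
finger_force: 11.2
t: 7.9
tcp_pos: [0.4747, -0.0137, 0.0729]
orientation: [3.137, 0.166, 0.001]
force: [-2.5, -1.1, 3.1]
grip_width: 0.0005
finger_force: 1.6
t: 8.1
tcp_pos: [0.4748, -0.0136, 0.0748]
orientation: [3.137, 0.166, 0.001]
force: [-1.2, -1.2, 2.4]
grip_width: 0.0004
finger_force: 1.1
t: 8.3
tcp_pos: [0.4749, -0.0135, 0.0771]
orientation: [-3.137, -0.166, -0.001]
force: [1.4, -0.5, 0.8]
grip_width: 0.0007
finger_force: 0.6
```

```bash
python3 -m creep '[[[0,0,-0.08,0,0],[0,0,-0.16,0,0],[0,0,-0.24,0,0],[0,0,-0.28,0,0]]]'; python3 go.py .44 .15 .25 .42 .2 .25
```

```text
t: 8.7
tcp_pos: [0.4762, -0.0131, 0.2488]
orientation: [3.137, 0.167, 0.009]
force: [0.0, -0.8, -1.0]
grip_width: 0.0004
finger_force: 0.0
t 8.7 tcp [ 0.4762 -0.0131  0.2488] zaxis [ 0.0059  0.     -1.    ] yaw 0.1061 w 0.0004 F [ 0.  -0.8 -1. ]
[-0.0311 -0.2767 -0.0023]
[-0.0555 -0.3631 -0.0025]
```

```bash
python3 -m creep '[[[-0.031,-0.277,0,0,1],[-0.031,-0.277,0,0,1],[-0.031,-0.277,0,0,1],[-0.031,-0.277,0,0,1],[-0.031,-0.277,0,0,1],[-0.031,-0.277,0,0,1],[-0.031,-0.277,0,0,1]]]'; python3 w.py 4;  python3 -m creep '[[[-0.024,-0.086,0,0,1],[-0.024,-0.086,0,0,1],[-0.024,-0.086,0,0,1],[-0.024,-0.086,0,0,1]]]'; python3 w.py 5; python3 -c "
import cv2
cv2.imwrite('pics/w45.png',cv2.vconcat([cv2.imread('pics/w4.png')[:300],cv2.imread('pics/w5.png')[:300]]))"
```

```text
t: 9.4
tcp_pos: [0.4389, 0.1482, 0.2447]
orientation: [3.137, 0.162, -0.001]
force: [0.4, 0.5, -0.6]
grip_width: 0.0546
finger_force: 0.0
[0.43886554 0.14820704 0.24469316]
vent_narrow_top 0.54 [447.5 174.2] 311 [ 0.4756 -0.0138]
knob 0.97 [216.8 152.9] 2066 [0.4821 0.1927]
t: 10.0
tcp_pos: [0.4191, 0.1985, 0.2449]
orientation: [3.137, 0.164, -0.0]
force: [-0.6, -0.9, 0.3]
grip_width: 0.0919
finger_force: 0.0
[0.41906687 0.19854736 0.24485458]
vent_narrow_top 0.89 [502.2 160.3] 322 [ 0.4748 -0.013 ]
knob 0.68 [294.6 128.7] 1968 [0.4832 0.1935]
```

View pics/w45.png

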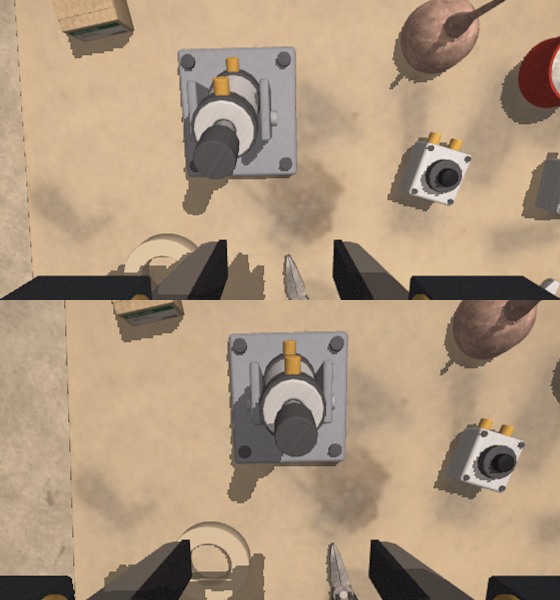

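```bash
python3 - <<'E'
from h import *
A,B=np.load("P4.npy"),np.load("P5.npy")
print("knobtop",tri([A,B],[(213,160),(296,136)]), "knobmid by net",tri([A,B],[(216.8,152.9),(294.6,128.7)]))
for P,bl in((A,[(187,62),(284,59),(192,170),(285,163)]),(B,[(240,45),(340,39),(245,152),(342,147)])):
    p=np.array([atz(P,b,.018) for b in bl]); print(p.round(4).tolist(),"c",p.mean(0).round(4))
    x=p[:2].sum(0)-p[2:].sum(0); y=p[0]+p[2]-p[1]-p[3]; print("yaw",np.arctan2(x[1],x[0]),np.arctan2(-y[0],y[1]))
    im=cv2.imread("pics/w%d.png"%(4 if P is A else 5))
E
python3 go.py
```

```text
knobtop [0.47876764 0.19259828 0.17139592] knobmid by net [0.48259686 0.19315662 0.15673773]
[[0.5563, 0.2515], [0.5691, 0.1555], [0.4489, 0.2417], [0.4666, 0.1434]] c [0.5102 0.198 ]
yaw 0.1035816873333704 0.1556793189172937
[[0.5577, 0.2506], [0.5734, 0.1531], [0.454, 0.2372], [0.4699, 0.1358]] c [0.5137 0.1942]
yaw 0.14709439121843132 0.15790406062298248
t 10.2 tcp [0.4191 0.1986 0.2449] zaxis [ 0.e+00 -3.e-04 -1.e+00] yaw 0.1039 w 0.0918 F [ 0.3 -0.4 -0.2]
```

```bash
python3 go.py .483 .193 .245 .483 .193 .157
```

```text
t 10.2 tcp [0.4191 0.1986 0.2449] zaxis [ 0.e+00 -3.e-04 -1.e+00] yaw 0.1039 w 0.0918 F [ 0.3 -0.4 -0.2]
[ 0.1049  0.0203 -0.0002]
[0.1049 0.0203 0.1465]
```

```bash
python3 -m creep '[[[0.105,0.02,0,-0.0146,1],[0.105,0.02,0,-0.0146,1],[0.105,0.02,0.04,-0.0146,1],[0.105,0.02,0.08,-0.0146,1],[0.105,0.02,0.11,-0.0146,1],[0.105,0.02,0.13,-0.0146,1],[0.105,0.02,0.1465,-0.0146,1],[0.105,0.02,0.1465,-0.0146,1],[0.105,0.02,0.1465,-0.0146,1]]]'; python3 w.py 6;python3 go.py .483 .193 .157
```

```text
t: 11.1
tcp_pos: [0.4829, 0.1944, 0.1575]
orientation: [-3.132, -0.238, -0.001]
force: [0.6, 0.9, -0.1]
grip_width: 0.0917
finger_force: 0.0
[0.48290055 0.19443876 0.15746953]
vent_narrow_top 0.97 [544.9 264.8] 484 [ 0.4759 -0.0146]
knob 0.78 [279.4 269. ] 4987 [0.4848 0.1929]
t 11.3 tcp [0.483  0.1945 0.1578] zaxis [ 1.4e-03  3.0e-04 -1.0e+00] yaw 0.1516 w 0.092 F [-0.9 -0.8  0.3]
[-0.0004  0.0024  0.0014]
```

View pics/w6.png

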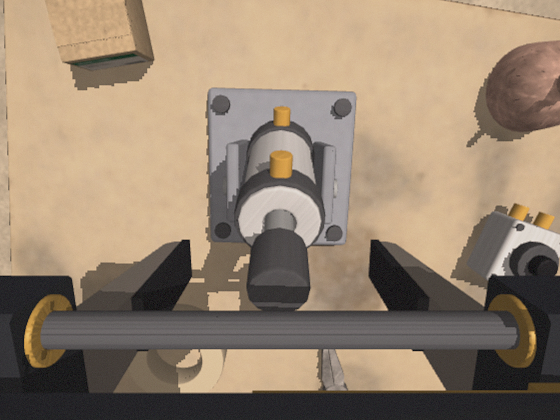

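```bash
python3 -m creep '[[[0,0,0,0,0.25],[0,0,0,0,0.25],[0,0,0,0,0.25],[0,0,0,0,0.25],[0,0,0,0,0.25],[0,0,0,0,0.25],[0,0,0,0,0.25],[0,0,0,0,0.25],[0,0,0,0,0.25]]]' 25;  python3 -m creep '[[[0,0,0,0,0.25],[0,0,0,0,0.25],[0,0,0,0,0.25]]]'
```

```text
t: 12.2
tcp_pos: [0.4826, 0.1945, 0.1571]
orientation: [-3.132, -0.238, -0.0]
force: [-0.2, 1.0, -0.5]
grip_width: 0.0277
finger_force: 25.0
t: 12.5
tcp_pos: [0.4826, 0.1944, 0.1571]
orientation: [-3.132, -0.238, -0.0]
force: [0.3, 0.7, 0.5]
grip_width: 0.027
finger_force: 25.0
```

```bash
python3 -m creep '[[[-0.0014,0,-0.0039,0,0.2],[-0.0029,0,-0.0078,0,0.2],[-0.0043,0,-0.0117,0,0.2],[-0.0057,0,-0.0157,0,0.2],[-0.0057,0,-0.0157,0,0.2]]]';python3 -m creep '[[[-0.0014,0,-0.0039,0,0.2],[-0.0029,0,-0.0078,0,0.2],[-0.0043,0,-0.0117,0,0.2],[-0.0057,0,-0.0157,0,0.2],[-0.0057,0,-0.0157,0,0.2]]]'
```

```text
t: 13.0
tcp_pos: [0.4791, 0.1938, 0.1669]
orientation: [-3.133, -0.238, -0.0]
force: [-0.2, 1.3, -1.0]
grip_width: 0.0274
finger_force: 25.0
t: 13.5
tcp_pos: [0.4757, 0.1933, 0.1763]
orientation: [3.133, 0.238, 0.0]
force: [-0.3, 0.8, -0.9]
grip_width: 0.0274
finger_force: 25.0
```

```bash
python3 -m creep '[[[-0.0014,0,-0.0039,0,0.2],[-0.0029,0,-0.0078,0,0.2],[-0.0043,0,-0.0117,0,0.2],[-0.0057,0,-0.0157,0,0.2],[-0.0072,0,-0.0196,0,0.2],[-0.0086,0,-0.0236,0,0.2],[-0.01,0,-0.0275,0,0.2],[-0.0108,0,-0.0297,0,0.2],[-0.0108,0,-0.0297,0,0.2],[-0.0108,0,-0.0297,0,0.2]]]'; python3 w.py 7; python3 - <<'E'
from bench import *; import cv2
a=get_image("scene")["img"][185:285,160:260]; w=cv2.imread("pics/w7.png")[60:300,180:380][:,:,::-1]
cv2.imwrite("pics/d7.png",cv2.hconcat([cv2.resize(a,(400,400),interpolation=2),cv2.resize(w,(334,400),interpolation=2)])[:,:,::-1])
E
```

```text
t: 14.5
tcp_pos: [0.4694, 0.1922, 0.1938]
orientation: [3.132, 0.238, 0.0]
force: [0.4, 0.6, -0.4]
grip_width: 0.0274
finger_force: 25.0
[0.46940295 0.192247   0.19384783]
vent_wide_top 0.7 [282.4 257. ] 5794 [0.4244 0.1811]
vent_narrow_top 0.9 [516.3 232.3] 409 [ 0.4771 -0.0141]
knob 0.73 [279.2 261.1] 5964 [0.4608 0.1893]
```

View pics/d7.png

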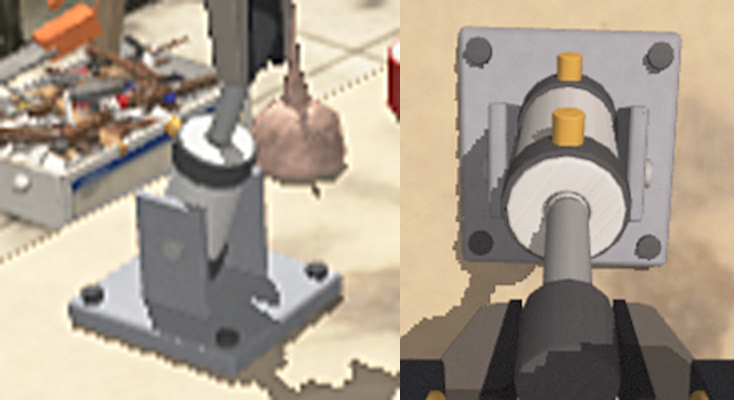

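```bash
python3 - <<'E'
import cv2
w=cv2.imread("pics/w7.png"); cv2.imwrite("pics/e7.png",cv2.resize(w[155:215,240:320],None,fx=10,fy=10,interpolation=0))
E
```

```text
(no output)
```

View pics/e7.png

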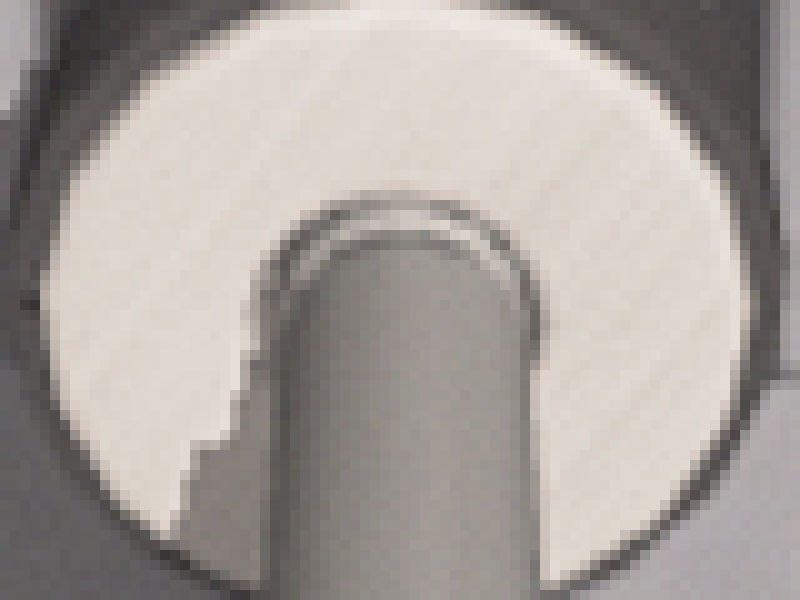

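```bash
python3 - <<'E'
from h import *
P=np.load("P7.npy"); y=.15; u=np.array([np.cos(y),np.sin(y),0]); a=-np.sin(.35)*u+np.array([0,0,np.cos(.35)]); b=np.cos(.35)*u+np.array([0,0,np.sin(.35)])
for K,d in((np.array([.4694,.1922,.1938]),74.5),(np.array([.4832,.1933,.157]),35)):
    M=K-a*d/1e3
    print("face edges",proj(P,M+b*.0255),proj(P,M-b*.0255),"rim8.75",proj(P,M+b*.00875))
    for s in(-2,0,1,2,3,4): print(s,"r8",proj(P,M+a*s/1e3+b*.008).round(1),"r7",proj(P,M+a*s/1e3+b*.007).round(1))
E
python3 go.py
```

```text
face edges [276.69164441 152.59523007] [276.94264454 222.78060052] rim8.75 [276.78127634 177.65836424]
-2 r8 [276.8 177.2] r7 [276.8 178.6]
0 r8 [276.8 178.7] r7 [276.8 180.2]
1 r8 [276.8 179.5] r7 [276.8 180.9]
2 r8 [276.8 180.3] r7 [276.8 181.7]
3 r8 [276.7 181.1] r7 [276.8 182.5]
4 r8 [276.7 181.8] r7 [276.7 183.3]
face edges [278.33389741 152.18139459] [278.38866528 222.5230946 ] rim8.75 [278.35345757 177.30369024]
-2 r8 [278.4 176.9] r7 [278.4 178.3]
0 r8 [278.4 178.4] r7 [278.4 179.8]
1 r8 [278.3 179.1] r7 [278.3 180.6]
2 r8 [278.3 179.9] r7 [278.3 181.4]
3 r8 [278.3 180.7] r7 [278.3 182.1]
4 r8 [278.3 181.5] r7 [278.3 182.9]
t 14.75 tcp [0.4694 0.1922 0.1937] zaxis [-1.e-04 -1.e-04 -1.e+00] yaw 0.1517 w 0.0273 F [ 0.2  0.9 -1.2]
```

```bash
python3 -c "
from bench import *
print(close_job())"
```

```text
the job is handed in; nothing more can be done
None
```

I pressed and released the wide vent button, then the narrow one, and drew the rod about 39 mm along its bore. The groove sits level with the mouth to about 1 mm, going by the arm's readings and a wrist-camera close-up. I handed the job in at about 15 s with the gripper still holding the knob; the judge gave no verdict.

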